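# Set the bench ring gauge to its mark with the milled wheel

### The job

Set the bench gauge for the next lens ring: roll its knurled wheel under a fingertip so that the moving jaw closes towards the fixed jaw, until the jaw's pointer stands in the slot of the gauge tab, then take your hand away. Work the wheel only by lightly pressing and stroking its rim; do not push the jaw or the tab, do not pinch anything, and leave the rings, the pin and the lens where they lie.

Things in the scene. Friction and masses are not known exactly. Their poses are not given: they have to be found in the camera images.
- gauge: Black cast-iron bench gauge, bolted down. Base plate 14 mm thick, local x -95 to 70, local y -125 to 140 mm; a bed runs along local y. Origin on the table under the bed's middle line. Fixed jaw at the -y end of the bed (y -104 to -72, top 78 mm, anvil face at y = -60). Knurled wheel on the local -x side, scale ledge (top 41 mm) with the gauge tab on the +x side.
- wheel: Knurled steel wheel, 60 mm diameter, 16 mm wide, axle level along the gauge's local x. Origin on the axle at mid-width: local (-75, 60, 55) mm; turns with the wheel. Rack and pinion: the jaw goes the same way as the top of the rim, 1 mm per 3 mm of rim. Turns with about 1 N at the rim, stays where left; the knurl grips (friction about 1): 3 to 8 N of press is enough.
- wheel_top (a point): Top of the wheel's rim at mid-width, 85 mm above the table, the highest point of the gauge. Does not turn with the wheel; its axes are the gauge's. To close the jaw, stroke the rim here towards local -y, in several strokes. An iron bearing (26 mm along y, 68 mm high) stands 11 mm beside the wheel on its +x side.
- jaw: Steel moving jaw on the bed: saddle, upright (top 81 mm) and round anvil facing the fixed jaw; a rack bar (local x -36 to -26, top 77 mm) trails from it to local +y, past the wheel. Origin on the bed's middle line at the anvil's face, 50 mm up. Slides along local y only: starts at y = 0 (gap 60 mm), can close by 50 mm, so past the mark.
- pointer (a point): Tip of the cone-shaped pointer on the moving jaw's local +x side, over the scale, 50 mm above the table. Moves with the jaw; its axes are the gauge's.
- tab: Steel gauge tab, 20 mm square, 9 mm high with a clamp screw on top, clamped on the scale ledge at a different place each time: 12 to 32 mm from the pointer at the start, towards local -y. Origin under the middle of its slotted edge, 41 mm above the table.
- mark (a point): The gauge mark: middle of the mouth of the 4 mm wide slot in the tab's edge that faces the pointer, 50 mm above the table, 1 mm farther out (local x) than the pointer's tip. The pointer stands in the slot when both have the same local y, to 2 mm; its axes are the gauge's.
- ring_large: Loose bronze retaining ring lying flat, 48 mm outside, 36 mm inside, 10 mm high; origin at the centre of its underside. Leave alone.
- ring_small: Loose bronze retaining ring lying flat, 36 mm outside, 26 mm inside, 10 mm high; origin at the centre of its underside. Leave alone.
- pin: Loose blued-steel alignment pin standing on its 26 mm flange, 12 mm shank, 60 mm high; origin at the centre of its underside. Easily knocked over. Leave alone.
- lens: Loose clear glass condenser lens, flat side down, 64 mm in diameter, 16 mm high, lying on a round cork pad 90 mm wide and 8 mm high; origin at the centre of its underside. Leave alone. (A fixed iron hand press, 380 mm high, stands well off to the robot's right; it is not used.)

How it is judged:
On the way:
1. a fingertip rolls the knurled wheel (contact force between the fingers and wheel above 0.3 N and angular speed of wheel above 0.03 rad/s), for 0.05 s.
At the end, for the whole second after the job is handed in: The jaw's pointer stands in the gauge tab's slot (within 2 mm of its middle along the bed), wheel and jaw at rest (y of pointer in the frame of mark between -0.002 and 0.002 m and angular speed of wheel below 0.05 rad/s); the robot touches nothing.
It fails at once if the moving jaw is pushed directly instead of through the wheel (contact force between any of the arm, the fingers and jaw above 1 N).
It fails at once if the gauge tab is shifted (distance of tab from where it was at the start of the episode above 0.002 m).
It fails at once if the wheel is pinched or pressed hard (over 30 N) (contact force between the fingers and wheel above 30 N).
It fails at once if a ring or the lens is moved or lifted (distance of any of ring_large, ring_small, lens from where it was at the start of the episode above 0.01 m).
It fails at once if the pin is moved, lifted or tipped (distance of pin from where it was at the start of the episode above 0.01 m or angle between pin's own z axis and vertical above 0.3 rad).
It also fails if it takes over 72 s, if anything falls off the work surface, if the arm or the gripper's body presses on something with over 40 N, if the wrist force passes 120 N, or if a joint passes its speed limit or range.

### The arm

A 7-joint arm with a two-finger parallel gripper is mounted at the origin on the work surface. World frame = base frame: x ahead of the robot, y to its left, z up, the work surface at z = 0. Lengths are in m, angles in rad, forces in N, time in s.
With the tool pointing down it reaches from about 0.425 to 1.025 m from the base axis. Payload 9.4 kg.
Tool frame: the origin (TCP) lies on the centre line of the jaws, within the pads' length; the fingertips stand 19 mm ahead of it and the grasp point (between the pads) is the TCP; x points along the fingers, z is the direction in which the jaws open and shut, and the axes are right-handed (so a half turn about x gives the same grasp; the last joint's range is limited). The gripper opens to 85 mm and grips with 20 to 120 N. Pads are 22 mm wide; open, the fingers measure 114 mm over their backs; the gripper's body (76 mm by 85 mm) begins 54 mm behind the grasp point. The pads swing forward as they close: fully open they stand 13 mm farther back than shut.
Start: joints at [-1.25, 0.599, -0.003, 1.599, 0.002, 0.943, -0.08], TCP at [0.281, 0.668, 0.25] pointing down, gripper open.
Joint ranges: [-2.57, 2.57], [-0.35, 1.97], [-1.29, 1.29], [0.11, 2.56], [-1.05, 4.19], [0.11, 1.86], [-2.63, 2.63]. Speed limits (rad/s): [2.22, 2.22, 3.01, 3.01, 3.14, 3.14, 3.14].

### API

Orientations are given as a unit quaternion [w, x, y, z].
In Python, from rig import bot, optics gives the robot as it stands. The module is installed in compiled form; this text tells all that it offers.
- The arm moves only by the shell command python3 -m crank 'ROWS'. ROWS is JSON, a list of rows, each a list of 7 numbers: the turn, a rotation vector about the world's x, y, z in rad, then the shift along the world's x, y, z in m, then the opening, from 0 (shut) to 1 (fully open). In form: [[wx, wy, wz, tx, ty, tz, jaw], ...]. A call has exactly 8 rows; each row is the pose to reach, as a shift and turn from the pose commanded when the call began; what a row does not reach only later rows make up. A row lasts 1/12 s, in which the tool goes at most 41.7 mm and 7.16 degrees, less where a joint would pass 70% of its speed; a pose out of reach is approached as far as the arm can. A call with a gripper value outside its range is refused whole. The fingers move at their own pace and stop on an object; the grip force is fixed at half the most. Time passes only in rows, so rows that repeat a pose let the fingers close, or fill a call up. It gives the time, the measured TCP pose, the force and the opening at its end, in the units of the state.
- bot.read_state(): the state, without advancing time (a new reading comes with each control period).
- optics.capture(name): name is "side" or "top" or "wrist"; returns the picture (480x640x3 uint8, blue, green, red); there is no depth.
- optics.camera_model(name): a dict with "fov_y" (degrees; the focal length in pixels is half the picture's height over the tangent of half this angle, whatever the lens; pixels are square), "cx", "cy" (the principal point, pixels), "extrinsics" (4x4, takes a point from camera to world coordinates). Camera axes: x right, y down, z forward; pixel columns grow to the right and rows downward; lengths in m; the calibration is good to about 2 mm. The wrist camera is an equidistant fisheye: a pixel r from the principal point sees the ray r / f radians off the axis. A picture is of the moment at which its call begins: read the wrist's pose just before it. camera_model takes no time and is no camera call; for the wrist camera it gives the pose at the moment of the call.
- bot.sign_off(): hands the job in, once; it reports no verdict.
The state is a dict: "time_s": time; "qpos": joint angles; "dq": joint speeds; "joint_efforts": joint torques, N m; "tool_pos": TCP position; "tcp_rot": TCP orientation; "ft_force": force on the tool from outside, world axes, zero at the start; "wrist_torque": the same for the moment, N m; "width": finger opening in m.
Only numpy, scipy, OpenCV 4.12 (cv2) and the standard library are available. Lean on these libraries where they do the work, as an engineer would, in place of code of your own. Each camera call takes 0.05 s, during which the arm holds its last target.

## Working session

There is one attempt and no reset: what is moved stays moved. The work goes in short steps, Python scripts to look and compute and a shell command to move; the robot and the scene stay as the last step left them, time stands still between calls to the robot, and variables do not carry over. Pictures are saved under pics/ and viewed, and the job is handed in when it is done.

```bash
mkdir -p pics
python3 - <<'E'
from rig import bot, optics
import cv2
s=bot.read_state(); print(s)
for n in ["side","top","wrist"]:
    m=optics.camera_model(n); print(n,m)
    cv2.imwrite(f"pics/{n}0.png",optics.capture(n))
E
```

```text
{'time_s': 0.0, 'qpos': array([-1.24969615,  0.60012407, -0.00253881,  1.60008522,  0.00181358,
        0.94291043, -0.07979239]), 'dq': array([ 0.0017581 ,  0.00072927,  0.0010067 , -0.00029608, -0.00055441,
        0.0015911 ,  0.00109998]), 'joint_efforts': array([-1.42346358e-03, -7.76448727e+01,  1.56430129e+00, -2.58017814e+01,
        1.23006437e-02,  8.83580418e-03,  4.20963488e-05]), 'tool_pos': array([0.28071284, 0.66799428, 0.24943371]), 'tcp_rot': array([ 0.58850719, -0.39170944,  0.58934066,  0.39102506]), 'ft_force': array([ 0.03113114, -0.27075581, -0.39416361]), 'wrist_torque': array([-0.00678274,  0.03404066, -0.00408919]), 'width': 0.08520670907672559}
side {'fov_y': 46.26153505173619, 'cx': 314.93958242604714, 'cy': 244.44866032017745, 'extrinsics': array([[-0.9538768 , -0.22320882,  0.20074082,  0.41440964],
       [-0.29993469,  0.6806002 , -0.66844787,  0.71250015],
       [ 0.01257922, -0.69782605, -0.7161568 ,  0.75446514],
       [ 0.        ,  0.        ,  0.        ,  1.        ]])}
top {'fov_y': 45.586750775317896, 'cx': 323.30352318521756, 'cy': 242.68153740184383, 'extrinsics': array([[ 0.01646789, -0.99115434,  0.13168856,  0.47064564],
       [-0.99978782, -0.01795319, -0.01009951,  0.04837986],
       [ 0.01237441, -0.1314943 , -0.99123969,  1.07565487],
       [ 0.        ,  0.        ,  0.        ,  1.        ]])}
wrist {'fov_y': 65.70646984690485, 'cx': 320.5612350499438, 'cy': 237.6406262749596, 'extrinsics': array([[ 0.38672036,  0.87512485,  0.29086742,  0.20564545],
       [ 0.92219486, -0.36629521, -0.12403411,  0.70019875],
       [-0.00200199,  0.31620295, -0.94868946,  0.37257399],
       [ 0.        ,  0.        ,  0.        ,  1.        ]])}
```

View pics/side0.png

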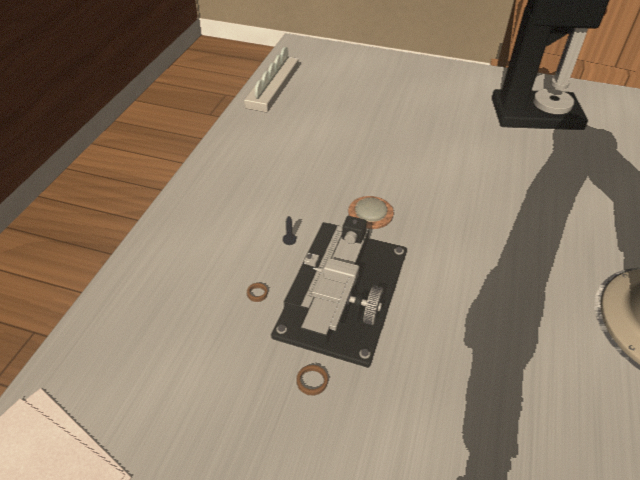

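View pics/top0.png

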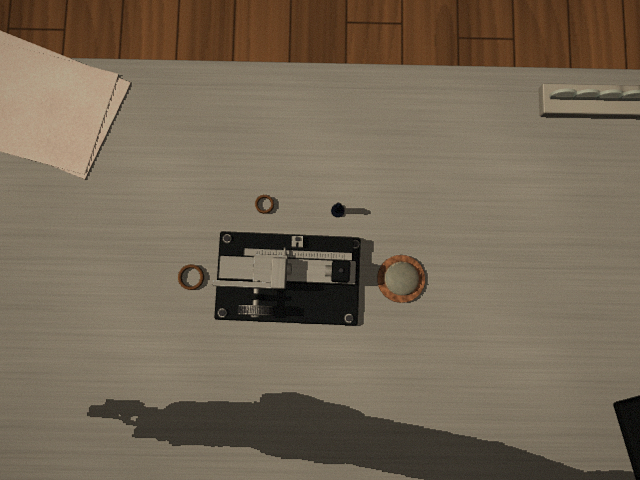

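View pics/wrist0.png

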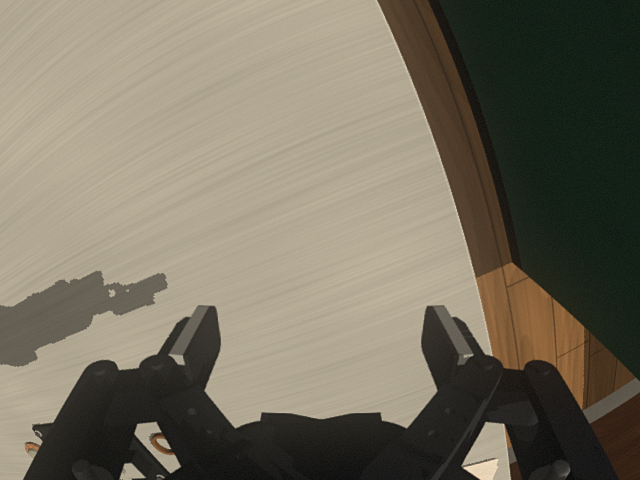

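```bash
cat > h.py <<'E'
import numpy as np, cv2
from rig import bot, optics
def ray(m,u,v):
    f=240/np.tan(np.radians(m['fov_y'])/2); E=m['extrinsics']
    d=np.array([(u-m['cx'])/f,(v-m['cy'])/f,1.])
    return E[:3,3],E[:3,:3]@d
def onz(m,u,v,z):
    o,d=ray(m,u,v); return o+d*(z-o[2])/d[2]
def proj(m,p):
    f=240/np.tan(np.radians(m['fov_y'])/2); E=m['extrinsics']
    c=E[:3,:3].T@(np.array(p)-E[:3,3]); return np.array([m['cx']+f*c[0]/c[2],m['cy']+f*c[1]/c[2]])
def two(a,b):  # (m,u,v),(m,u,v)
    A=[];B=[]
    for m,u,v in (a,b):
        o,d=ray(m,u,v); d=d/np.linalg.norm(d); P=np.eye(3)-np.outer(d,d); A.append(P);B.append(P@o)
    return np.linalg.lstsq(np.vstack(A),np.hstack(B),rcond=None)[0]
E
python3 - <<'E'
import cv2
a=cv2.imread("pics/top0.png")[220:340,200:370]; cv2.imwrite("pics/top0z.png",cv2.resize(a,None,fx=4.7,fy=4.7,interpolation=cv2.INTER_CUBIC))
a=cv2.imread("pics/side0.png")[210:370,265:415]; cv2.imwrite("pics/side0z.png",cv2.resize(a,None,fx=3.7,fy=3.7,interpolation=cv2.INTER_CUBIC))
E
```

```text
(no output)
```

View pics/top0z.png

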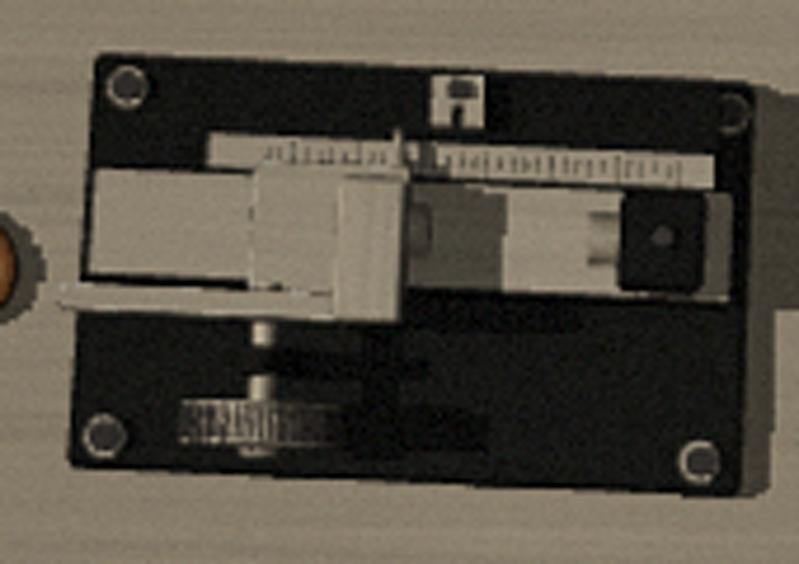

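View pics/side0z.png

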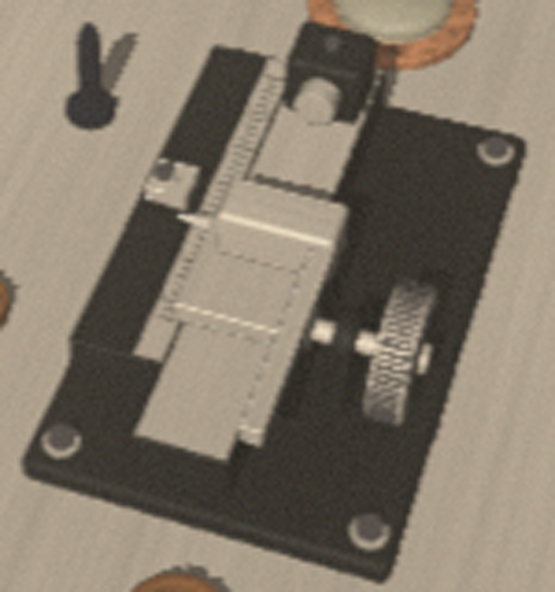

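```bash
cat >> h.py <<'E'
def fit(L,W):
    L=np.array(L);W=np.array(W); lc=L.mean(0);wc=W.mean(0);l=L-lc;w=W-wc
    yaw=np.arctan2((l[:,0]*w[:,1]-l[:,1]*w[:,0]).sum(),(l*w).sum())
    R=np.array([[np.cos(yaw),-np.sin(yaw)],[np.sin(yaw),np.cos(yaw)]])
    t=wc-R@lc; return yaw,R,t,(L@R.T+t-W)
E
python3 - <<'E'
from h import *
T=optics.camera_model("top");S=optics.camera_model("side")
z=lambda u,v:(200+u/4.7-.4,220+v/4.7-.4)
s=lambda u,v:(265+u/3.7-.4,210+v/3.7-.4)
L=[(.07,.14),(.07,-.125),(-.095,-.125),(-.095,.14)]
W=[onz(T,*z(*p),.014)[:2] for p in [(96,55),(755,88),(742,493),(70,464)]]
yaw,R,t,r=fit(L,W);print("top",yaw,t,r*1e3)
L2=[(.07,.14),(-.095,-.125),(-.095,.14)]
W2=[onz(S,*s(*p),.014)[:2] for p in [(25,464),(525,140),(388,573)]]
print("side",fit(L2,W2)[0],fit(L2,W2)[2],fit(L2,W2)[3]*1e3)
loc=lambda w:R.T@(w[:2]-t)
w=lambda x,y:R@np.array([x,y])+t
print("wheel top",w(-.075,.06), "origin",t)
print("top-pic wheel at z85?", loc(onz(T,*z(262,422),.085)), "axle end",loc(onz(T,*z(262,452),.055)))
p=onz(T,*z(398,130),.05);m=onz(T,*z(457,112),.05);print(loc(p),loc(m))
p=onz(S,*s(180,217),.05);m=onz(S,*s(198,203),.05);print(loc(p),loc(m))
for n,(m,q,zz) in dict(ringL=(T,(191,277),.01),ringS=(T,(265,204),.01),pin=(T,(338,211),.03),lens=(T,(402,279),.01)).items(): print(n,onz(m,*q,zz))
E
```

```text
top -0.0276175402372051 [0.55717821 0.0940085 ] [[ 1.30531815  0.36715326]
 [ 2.49552937 -1.19090543]
 [-2.09352366 -0.45694845]
 [-1.70732386  1.28070061]]
side -0.02210819632774102 [0.5567415  0.09750165] [[ 2.3064289   1.36330063]
 [-0.9170977  -1.65051498]
 [-1.3893312   0.28721435]]
wheel top [0.48386365 0.15605667] origin [0.55717821 0.0940085 ]
top-pic wheel at z85? [-0.07441888  0.05726373] axle end [-0.08529686  0.05978154]
[0.03968911 0.01544278] [ 0.04770187 -0.00687131]
[0.04020427 0.01625752] [0.03526958 0.00537435]
ringL [0.54330073 0.28280923 0.01      ]
ringS [0.6842294  0.14933425 0.01      ]
pin [0.66953793 0.01135264 0.03      ]
lens [ 0.54639062 -0.11074237  0.01      ]
```

Run:
```python
from h import *
from scipy.spatial.transform import Rotation as Ro
s=bot.read_state(); q=s['tcp_rot'];R=Ro.from_quat(q[[1,2,3,0]]).as_matrix();print(R.round(3))
E=optics.camera_model("wrist")['extrinsics'];print((R.T@(E[:3,3]-s['tool_pos'])).round(3),(R.T@E[:3,:3]).round(3))
```

```text
[[-0.    -0.922  0.387]
 [-0.001  0.387  0.922]
 [-1.    -0.    -0.001]]
[-0.123  0.082  0.   ] [[ 0.001 -0.316  0.949]
 [ 0.001 -0.949 -0.316]
 [ 1.     0.001 -0.   ]]
```

```bash
python3 -m crank '[[0,0,0.04,0.01,-0.03,0,0],[0,0,0.09,0.025,-0.065,0,0],[0,0,0.14,0.04,-0.1,0,0],[0,0,0.19,0.055,-0.137,0,0],[0,0,0.24,0.07,-0.175,0,0],[0,0,0.29,0.085,-0.212,0,0],[0,0,0.335,0.1,-0.25,0,0],[0,0,0.372,0.113,-0.285,0,0]]'
python3 -m crank '[[0,0,0,0.014,-0.036,0,0],[0,0,0,0.028,-0.072,0,0],[0,0,0,0.042,-0.108,0,0],[0,0,0,0.056,-0.144,0,0],[0,0,0,0.07,-0.18,0,0],[0,0,0,0.083,-0.21,0,0],[0,0,0,0.09,-0.227,0,0],[0,0,0,0.09,-0.227,0,0]]'
python3 - <<'E'
from h import *
print(bot.read_state())
for n in ["wrist","top","side"]:
    cv2.imwrite(f"pics/{n}1.png",optics.capture(n))
E
```

```text
time_s: 0.82
tool_pos: [0.3945, 0.3809, 0.2502]
tcp_rot: [0.506, -0.494, 0.506, 0.494]
ft_force: [1.3, 0.1, 0.2]
width: -0.0003
time_s: 1.48
tool_pos: [0.4853, 0.1517, 0.2502]
tcp_rot: [0.508, -0.492, 0.508, 0.491]
ft_force: [-0.6, -0.1, -0.1]
width: 0.0001
{'time_s': 1.4833, 'qpos': array([-0.35899064,  0.34310936, -0.07448754,  2.0858332 ,  0.04089325,
        0.71432785,  1.07843173]), 'dq': array([-0.05485326,  0.00212055, -0.05342435, -0.00057108, -0.01326284,
       -0.00177349, -0.06822117]), 'joint_efforts': array([ 9.57646742e-01, -5.19623208e+01,  3.46748745e-01, -2.09337008e+01,
       -3.17172927e-02, -4.17175135e-03,  7.21245948e-01]), 'tool_pos': array([0.48525083, 0.15167446, 0.25022359]), 'tcp_rot': array([ 0.50767486, -0.49239688,  0.50834352,  0.49132312]), 'ft_force': array([-0.61388199, -0.05133233, -0.05661434]), 'wrist_torque': array([0.00315057, 0.02271324, 0.00437124]), 'width': 9.280249974008834e-05}
```

View pics/wrist1.png

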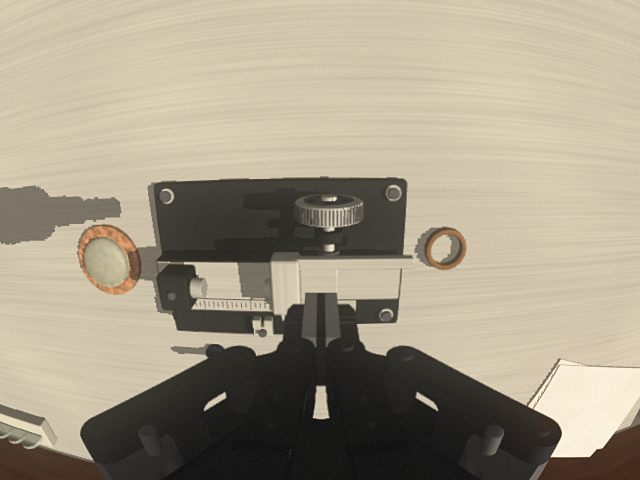

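View pics/side1.png

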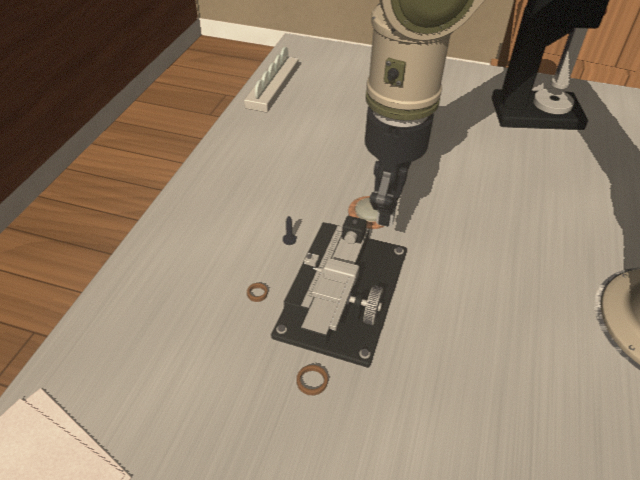

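```bash
python3 -m crank '[[0,0,0,0.02,-0.006,-0.01,0],[0,0,0,0.05,-0.015,-0.03,0],[0,0,0,0.08,-0.025,-0.045,0],[0,0,0,0.1,-0.03,-0.05,0],[0,0,0,0.105,-0.03,-0.05,0],[0,0,0,0.105,-0.03,-0.05,0],[0,0,0,0.105,-0.03,-0.05,0],[0,0,0,0.105,-0.03,-0.05,0]]'
python3 - <<'E'
from h import *
import numpy as np
print(optics.camera_model("wrist")['extrinsics'].tolist())
a=optics.capture("wrist"); cv2.imwrite("pics/wrist2.png",a)
cv2.imwrite("pics/wrist2z.png",cv2.resize(a[170:320,200:400],None,fx=4,fy=4,interpolation=cv2.INTER_CUBIC))
E
```

```text
time_s: 2.3
tool_pos: [0.5876, 0.1278, 0.2006]
tcp_rot: [0.506, -0.494, 0.506, 0.494]
ft_force: [0.9, 0.1, -0.4]
width: 0.0001
[[0.023013521592729385, 0.9486951811738098, 0.3153535017111602, 0.5062016307076658], [0.999735116427764, -0.02175230357993034, -0.007518927458691123, 0.13024952162809447], [-0.0002735051434404395, 0.315443006748535, -0.948944484513387, 0.32377314932721035], [0.0, 0.0, 0.0, 1.0]]
```

View pics/wrist2.png

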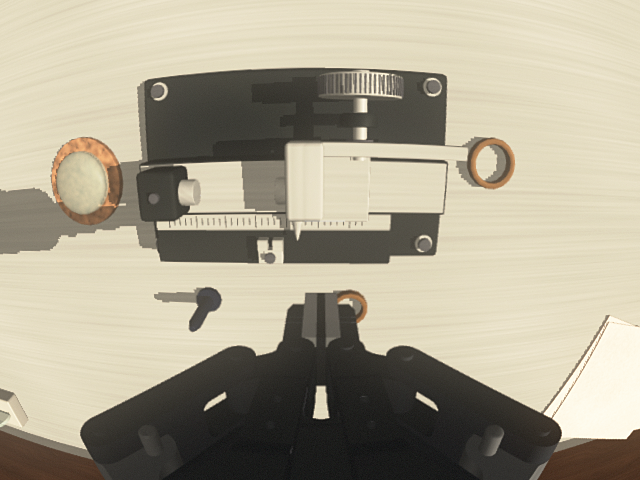

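View pics/wrist2z.png

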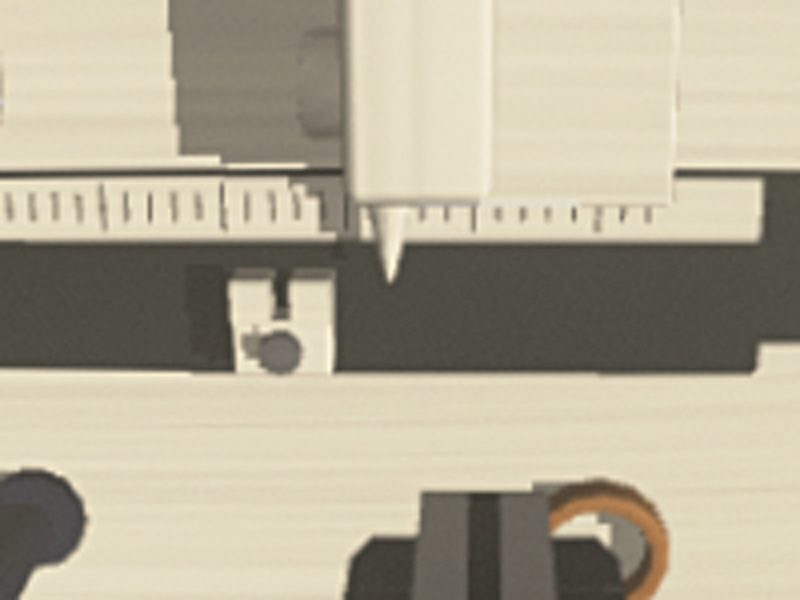

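```bash
cat >> h.py <<'E'
def fish(E,u,v,z,m=None):
    m=m or optics.camera_model("wrist"); f=240/np.tan(np.radians(m['fov_y'])/2); E=np.array(E)
    a=np.array([u-m['cx'],v-m['cy']]);r=np.hypot(*a);th=r/f
    d=np.r_[a/r*np.sin(th),np.cos(th)]; d=E[:3,:3]@d; o=E[:3,3]
    return o+d*(z-o[2])/d[2]
E
python3 - <<'E'
from h import *
E=[[0.023013521592729385, 0.9486951811738098, 0.3153535017111602, 0.5062016307076658], [0.999735116427764, -0.02175230357993034, -0.007518927458691123, 0.13024952162809447], [-0.0002735051434404395, 0.315443006748535, -0.948944484513387, 0.32377314932721035], [0.0, 0.0, 0.0, 1.0]]
z=lambda u,v:(200+u/4-.4,170+v/4-.4)
p=fish(E,*z(390,283),.05);m=fish(E,*z(282,272),.05);print(p,m)
ya=-.026
ly=np.array([-np.sin(ya),np.cos(ya)]);print("gap",(p-m)[:2]@ly)
# bolts/plate corners for yaw & pose
L=[(-.095,.14),(-.095,-.125),(.07,.14)]
W=[fish(E,*q,.014)[:2] for q in [(446,74),(144,80),(437,255)]]
yaw,R,t,r=fit(L,W);print(yaw,t,r*1e3,R@[-.075,.06]+t)
print("wheel axle side", fish(E,360,101,.055), "rim ends at z55",fish(E,317,88,.055),fish(E,403,84,.055))
E
```

```text
[0.59898716 0.10975217 0.05      ] [0.59624508 0.0886768  0.05      ]
gap 0.021139541492603407
-0.02062854430330093 [0.55715882 0.09692217] [[-1.13650852  1.96866662]
 [-0.39074438 -2.48245904]
 [ 1.5272529   0.51379242]] [0.48341241 0.15845644]
wheel axle side [0.49391404 0.15847905 0.055     ] rim ends at z55 [0.48413227 0.12816845 0.055     ] [0.4808311  0.18987795 0.055     ]
```

```bash
python3 -m crank '[[0,0,0,-0.03,0.012,0,0],[0,0,0,-0.065,0.026,0,0],[0,0,0,-0.1,0.038,-0.01,0],[0,0,0,-0.105,0.04,-0.04,0],[0,0,0,-0.105,0.04,-0.07,0],[0,0,0,-0.105,0.04,-0.085,0],[0,0,0,-0.105,0.04,-0.085,0],[0,0,0,-0.105,0.04,-0.085,0]]'
python3 - <<'E'
from h import *
s=bot.read_state();print(s['tool_pos'],s['ft_force'],s['dq'].round(3))
E=optics.camera_model("wrist")['extrinsics']
a=optics.capture("wrist");cv2.imwrite("pics/wrist3.png",a)
cv2.imwrite("pics/side3.png",cv2.resize(optics.capture("side")[200:370,265:435],None,fx=3.5,fy=3.5,interpolation=cv2.INTER_CUBIC))
print(bot.read_state()['tool_pos'])
E
```

```text
time_s: 3.02
tool_pos: [0.4831, 0.1667, 0.1155]
tcp_rot: [0.506, -0.494, 0.507, 0.494]
ft_force: [-0.4, 0.4, 0.2]
width: 0.0
[0.48310071 0.16671747 0.11548783] [-0.41356986  0.44555477  0.24416875] [ 0.009 -0.026  0.003 -0.018 -0.001  0.007  0.004]
[0.48421903 0.16671171 0.11649254]
```

View pics/wrist3.png

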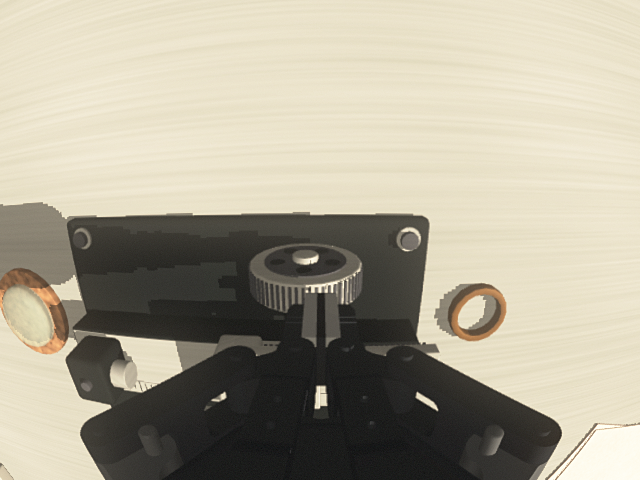

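View pics/side3.png

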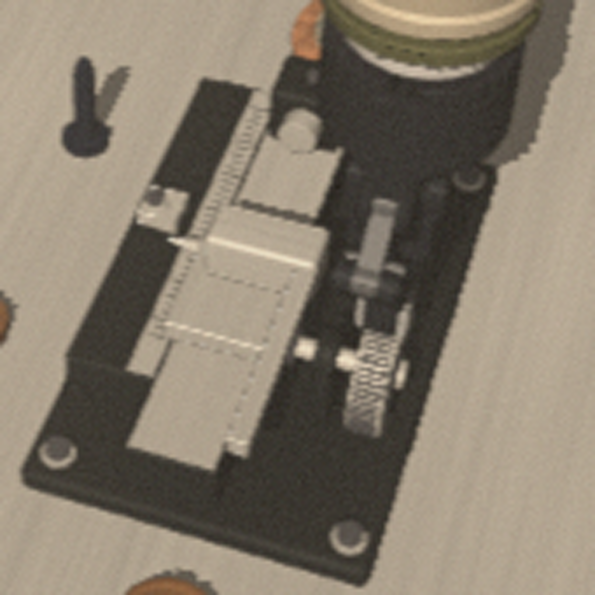

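```bash
python3 -m crank '[[0,0,0,0,0.001,-0.005,0],[0,0,0,0,0.001,-0.008,0],[0,0,0,0,0.001,-0.01,0],[0,0,0,0,0.001,-0.011,0],[0,0,0,0,0.001,-0.0115,0],[0,0,0,0,0.001,-0.012,0],[0,0,0,0,0.001,-0.012,0],[0,0,0,0,0.001,-0.012,0]]'
```

```text
time_s: 3.78
tool_pos: [0.4839, 0.1674, 0.1038]
tcp_rot: [0.507, -0.494, 0.506, 0.493]
ft_force: [-1.3, -0.1, 8.0]
width: -0.0004
```

```bash
python3 -m crank '[[0,0,0,0,-0.002,0,0],[0,0,0,0,-0.005,0,0],[0,0,0,0,-0.008,0,0],[0,0,0,0,-0.011,0,0],[0,0,0,0,-0.014,0,0],[0,0,0,-0.0003,-0.016,0,0],[0,0,0,-0.0003,-0.018,0,0],[0,0,0,-0.0003,-0.018,0,0]]'
python3 - <<'E'
from h import *
cv2.imwrite("pics/side4.png",cv2.resize(optics.capture("side")[200:370,265:435],None,fx=3.5,fy=3.5,interpolation=cv2.INTER_CUBIC))
s=bot.read_state();print(s['tool_pos'],s['ft_force'])
E
```

```text
time_s: 4.45
tool_pos: [0.4835, 0.1491, 0.1037]
tcp_rot: [0.507, -0.493, 0.506, 0.493]
ft_force: [-1.0, -0.6, 6.0]
width: 0.0001
[0.48349995 0.14909876 0.103719  ] [-1.90996667 -1.49714347  6.74351389]
```

View pics/side4.png

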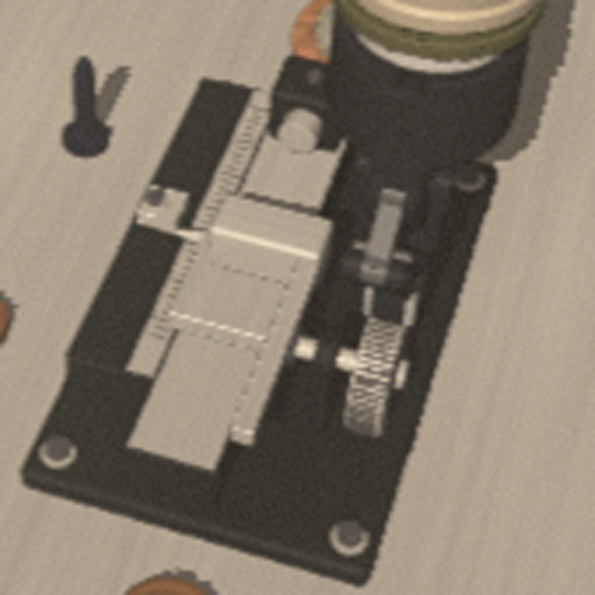

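```bash
python3 -m crank '[[0,0,0,0,0,0.006,0],[0,0,0,0,0.006,0.008,0],[0,0,0,0,0.014,0.008,0],[0,0,0,0,0.018,0.008,0],[0,0,0,0,0.018,0.005,0],[0,0,0,0,0.018,0.002,0],[0,0,0,0,0.018,0.0005,0],[0,0,0,0,0.018,0,0]]'
python3 -m crank '[[0,0,0,0,-0.001,0,0],[0,0,0,0,-0.004,0,0],[0,0,0,0,-0.007,0,0],[0,0,0,0,-0.01,0,0],[0,0,0,0,-0.013,0,0],[0,0,0,-0.0003,-0.016,0,0],[0,0,0,-0.0003,-0.018,0,0],[0,0,0,-0.0003,-0.018,0,0]]'
python3 -m crank '[[0,0,0,0,0,0.006,0],[0,0,0,0,0.006,0.008,0],[0,0,0,0,0.014,0.008,0],[0,0,0,0,0.018,0.008,0],[0,0,0,0,0.018,0.008,0],[0,0,0,0,0.018,0.008,0],[0,0,0,0,0.018,0.008,0],[0,0,0,0,0.018,0.008,0]]'
python3 - <<'E'
from h import *
a=optics.capture("top");cv2.imwrite("pics/top5.png",cv2.resize(a[220:340,200:370],None,fx=4.7,fy=4.7,interpolation=cv2.INTER_CUBIC))
cv2.imwrite("pics/side5.png",cv2.resize(optics.capture("side")[200:370,265:435],None,fx=3.5,fy=3.5,interpolation=cv2.INTER_CUBIC))
s=bot.read_state();print(s['tool_pos'],s['ft_force'])
E
```

```text
time_s: 5.17
tool_pos: [0.4834, 0.1677, 0.1034]
tcp_rot: [0.506, -0.494, 0.506, 0.494]
ft_force: [-3.4, 1.1, 17.4]
width: -0.0
time_s: 5.83
tool_pos: [0.483, 0.1486, 0.1035]
tcp_rot: [0.506, -0.493, 0.507, 0.493]
ft_force: [-2.5, -2.0, 11.7]
width: -0.0
time_s: 6.5
tool_pos: [0.4831, 0.1672, 0.1111]
tcp_rot: [0.506, -0.493, 0.507, 0.493]
ft_force: [1.0, 0.3, 0.1]
width: 0.0002
[0.48320541 0.16712691 0.11118687] [ 0.15962032 -0.05934867  0.53603587]
```

View pics/top5.png

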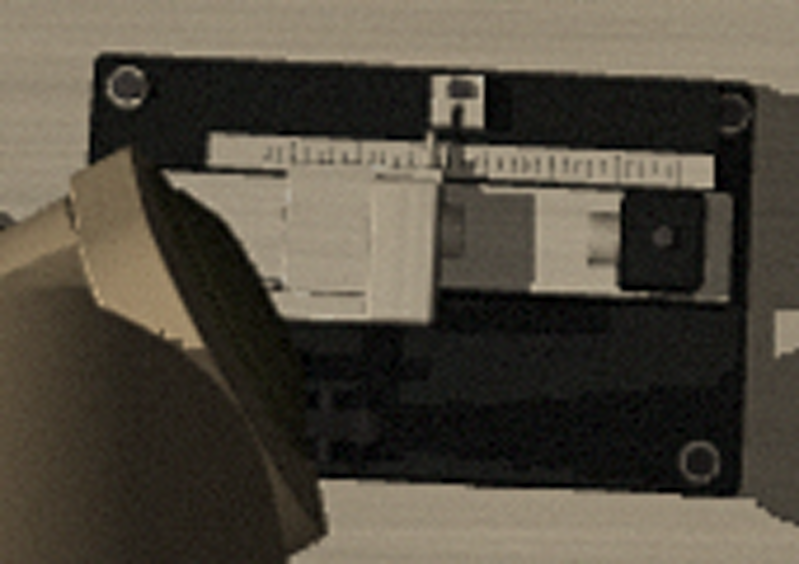

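View pics/side5.png

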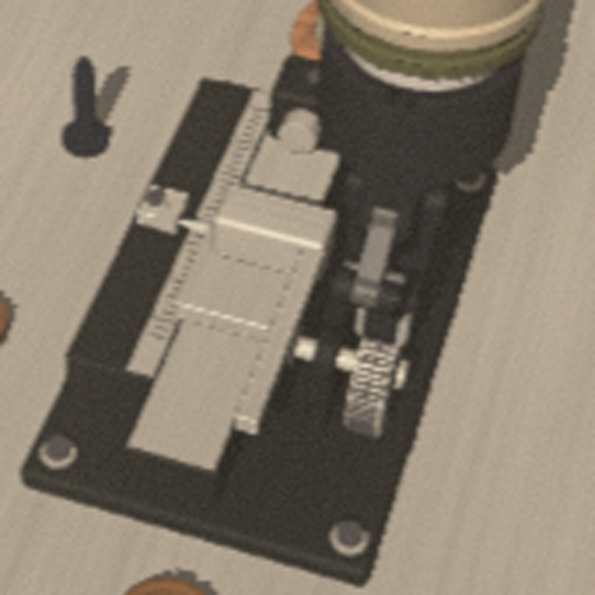

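```bash
python3 -m crank '[[0,0,0,0,0,-0.003,0],[0,0,0,0,0,-0.0055,0],[0,0,0,0,0,-0.007,0],[0,0,0,0,0,-0.0075,0],[0,0,0,0,0,-0.0075,0],[0,0,0,0,-0.001,-0.0075,0],[0,0,0,0,-0.003,-0.0075,0],[0,0,0,0,-0.005,-0.0075,0]]'
python3 -m crank '[[0,0,0,0,-0.003,0,0],[0,0,0,0,-0.006,0,0],[0,0,0,0,-0.009,0,0],[0,0,0,0,-0.011,0,0],[0,0,0,-0.0003,-0.013,0,0],[0,0,0,-0.0003,-0.013,0,0],[0,0,0,-0.0003,-0.013,0.004,0],[0,0,0,-0.0003,-0.013,0.01,0]]'
python3 -m crank '[[0,0,0,0.03,-0.01,0.02,0],[0,0,0,0.06,-0.02,0.045,0],[0,0,0,0.09,-0.027,0.07,0],[0,0,0,0.1,-0.027,0.08,0],[0,0,0,0.105,-0.027,0.085,0],[0,0,0,0.105,-0.027,0.085,0],[0,0,0,0.105,-0.027,0.085,0],[0,0,0,0.105,-0.027,0.085,0]]'
python3 - <<'E'
from h import *
E=optics.camera_model("wrist")['extrinsics']; np.save("E6.npy",E)
a=optics.capture("wrist");cv2.imwrite("pics/wrist6.png",a)
cv2.imwrite("pics/wrist6z.png",cv2.resize(a[170:320,200:400],None,fx=4,fy=4,interpolation=cv2.INTER_CUBIC))
print(E)
E
```

```text
time_s: 7.27
tool_pos: [0.4831, 0.1627, 0.104]
tcp_rot: [0.506, -0.494, 0.506, 0.494]
ft_force: [-1.8, 1.8, 6.5]
width: -0.0003
time_s: 7.93
tool_pos: [0.4828, 0.1493, 0.1136]
tcp_rot: [0.506, -0.493, 0.507, 0.494]
ft_force: [0.7, -0.6, 0.1]
width: 0.0005
time_s: 8.6
tool_pos: [0.5861, 0.1227, 0.1977]
tcp_rot: [0.505, -0.493, 0.507, 0.494]
ft_force: [0.7, 0.2, 0.3]
width: -0.0002
[[ 0.02393867  0.94938545  0.31319994  0.50500469]
 [ 0.9997125  -0.02230702 -0.00879254  0.12537342]
 [-0.00136095  0.31332038 -0.94964651  0.3209772 ]
 [ 0.          0.          0.          1.        ]]
```

View pics/wrist6z.png

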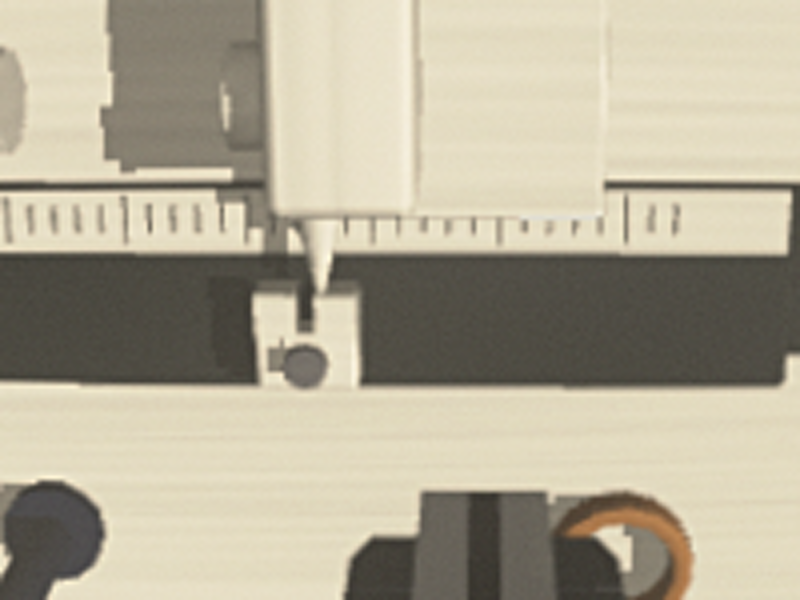

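```bash
python3 -m crank '[[0,0,0,-0.03,0.012,0,0],[0,0,0,-0.065,0.026,0,0],[0,0,0,-0.1,0.038,-0.01,0],[0,0,0,-0.105,0.04,-0.04,0],[0,0,0,-0.105,0.04,-0.07,0],[0,0,0,-0.105,0.04,-0.085,0],[0,0,0,-0.105,0.04,-0.085,0],[0,0,0,-0.105,0.04,-0.085,0]]'
python3 -m crank '[[0,0,0,0,0,-0.003,0],[0,0,0,0,0,-0.006,0],[0,0,0,0,0,-0.008,0],[0,0,0,0,0,-0.009,0],[0,0,0,0,0,-0.0097,0],[0,0,0,0,0,-0.01,0],[0,0,0,0,0,-0.01,0],[0,0,0,0,0,-0.01,0]]'
```

```text
time_s: 9.32
tool_pos: [0.4817, 0.1624, 0.113]
tcp_rot: [0.505, -0.493, 0.507, 0.494]
ft_force: [0.4, -0.4, 0.2]
width: -0.0004
time_s: 9.98
tool_pos: [0.4831, 0.1623, 0.104]
tcp_rot: [0.507, -0.494, 0.506, 0.493]
ft_force: [-0.2, -0.0, 4.5]
width: -0.0006
```

```bash
python3 -m crank '[[0,0,0,0,-0.002,-0.0002,0],[0,0,0,0,-0.004,-0.0002,0],[0,0,0,0,-0.006,-0.0002,0],[0,0,0,0,-0.008,-0.0002,0],[0,0,0,0,-0.0093,-0.0002,0],[0,0,0,0,-0.0093,-0.0002,0],[0,0,0,0,-0.0093,0.003,0],[0,0,0,0,-0.0093,0.01,0]]'
python3 -m crank '[[0,0,0,0.03,-0.01,0.02,0],[0,0,0,0.06,-0.02,0.045,0],[0,0,0,0.09,-0.03,0.07,0],[0,0,0,0.1,-0.03,0.08,0],[0,0,0,0.105,-0.03,0.085,0],[0,0,0,0.105,-0.03,0.085,0],[0,0,0,0.105,-0.03,0.085,0],[0,0,0,0.105,-0.03,0.085,0]]'
python3 - <<'E'
from h import *
a=optics.capture("wrist");cv2.imwrite("pics/wrist7.png",a)
cv2.imwrite("pics/wrist7z.png",cv2.resize(a[200:290,220:330],None,fx=6.5,fy=6.5,interpolation=cv2.INTER_CUBIC))
a=optics.capture("top");cv2.imwrite("pics/top7.png",a)
cv2.imwrite("pics/side7.png",cv2.resize(optics.capture("side")[200:370,265:435],None,fx=3.5,fy=3.5,interpolation=cv2.INTER_CUBIC))
s=bot.read_state();print(s['tool_pos'],s['ft_force'])
E
```

```text
time_s: 10.65
tool_pos: [0.4826, 0.1529, 0.1135]
tcp_rot: [0.506, -0.493, 0.507, 0.494]
ft_force: [-0.6, 0.5, 0.5]
width: 0.0001
time_s: 11.32
tool_pos: [0.5861, 0.1235, 0.1977]
tcp_rot: [0.505, -0.493, 0.507, 0.494]
ft_force: [0.3, -0.1, 0.2]
width: 0.0003
[0.58677107 0.1234672  0.19794178] [ 0.0164978   0.26510473 -0.06524895]
```

View pics/wrist7z.png

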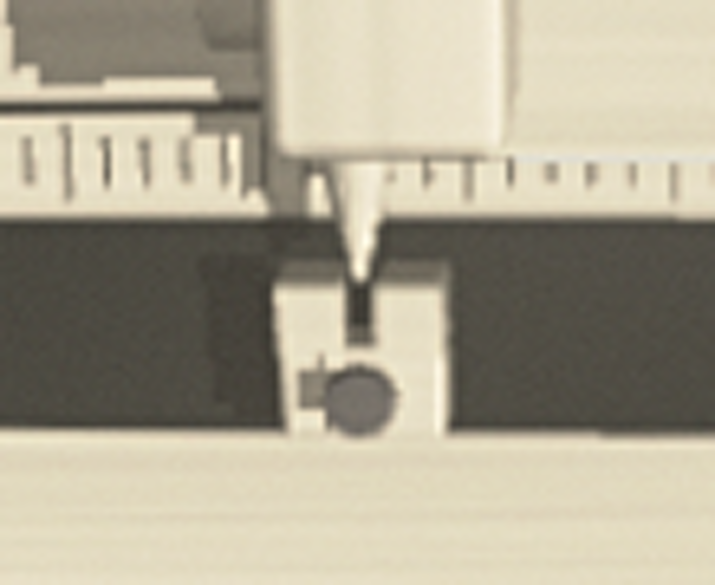

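View pics/side7.png

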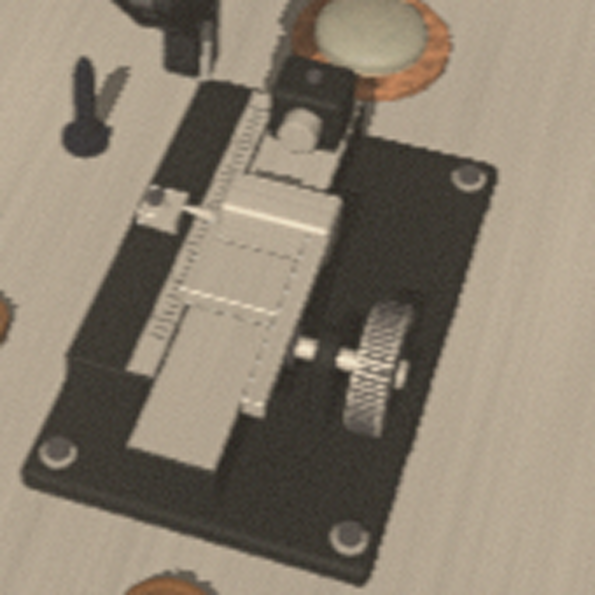

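The wrist view shows the pointer tip at zoom column 360 and the slot middle at 360, so they line up. The hand is well clear of the gauge.

```bash
python3 -c "
from rig import bot
print(bot.sign_off())"
```

```text
the job is handed in; nothing more can be done
None
```

The gauge is set and handed in: the pointer stands in the tab's slot. I rolled the wheel with the closed fingertips in four light strokes of 18, 18, 18 and 9.3 mm of rim.

- **Position:** the gap at the start measured 21.1 mm from the wrist camera and about 22 mm from the top camera. The wrist camera then showed about 3.1 mm left after three strokes. In the last wrist picture the pointer tip and the slot's middle were at the same column, which I read as well within the 2 mm allowed.
- **Force:** contact was mostly 4 to 12 N. It rose to 17 N once, as the finger came down for the second stroke; that is under the 30 N limit but above the suggested 3 to 8 N. I pressed less deeply for the last two strokes.
- **Clear of the gauge:** the hand ended about 95 mm above the gauge, with the force reading near zero. I saw no change in the tab, pin and lens in the last side view. I did not measure the rings again, but the tool stayed well above them throughout.

I took no further picture after handing in, and the sign-off gives no verdict.

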